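# Wind the supply down to zero and check a breaker terminal with a non-contact tester

## Robot

A 6-joint arm with a two-finger parallel gripper is mounted at the origin on the work surface. World frame = base frame: x ahead of the robot, y to its left, z up, the work surface at z = 0. Lengths are in m, angles in rad, forces in N, time in s.
With the tool pointing down it reaches from about 0.225 to 0.725 m from the base axis. Payload 3.1 kg.
Tool frame: the origin (TCP) lies midway between the tips of the shut fingers; the grasp point (between the pads) lies ctrl.pinch_z behind it (ctrl.pinch_z is the distance from the TCP to the grasp point, in m); z points along the fingers, y is the direction in which the jaws open and shut (so a half turn about z gives the same grasp; the last joint's range is limited). The gripper opens to 85 mm and grips with 20 to 120 N. Pads are 22 mm wide; open, the fingers measure 114 mm over their backs; the gripper's body (76 mm by 85 mm) begins 54 mm behind the grasp point. The pads swing forward as they close: fully open they stand 13 mm farther back than shut.
Start: joints at [-1.235, 0.048, 0.099, 1.622, 0, 1.443], TCP at [0.235, -0.47, 0.206] pointing down, gripper open.
Joint ranges: [-2.91, 2.91], [-0.99, 1.94], [-1.21, 1.42], [-2.12, 2.29], [-1.49, 1.47], [-3.14, 3.14]. Speed limits (rad/s): [2.79, 2.79, 3.14, 3.14, 3.14, 3.14].

## Interface

Orientations are given as a 3x3 rotation matrix whose columns are the frame's x, y, z axes.
In Python, from plant import sense, read_camera, camera_info, sign_off, ctrl gives the robot as it stands.
- The arm moves only by the tool arm_command, never from a script. Its argument "moves" is a list of rows, each an object of numbers: "dx", "dy", "dz": the shift along the tool's x, y, z each as a share of 0.03 m, from -1 to 1; "ax", "ay", "az": the turn, a rotation vector about the tool's x, y, z each as a share of 8 degrees, from -1 to 1; "jaw": the closure, from -1 (fully open) to 1 (shut). A call has 1 to 10 rows; each row shifts and turns the commanded pose from where the row before left it, along the tool's axes as they then stand; what a row does not reach is not made up. A row lasts 1/8 s, in which the tool goes at most 62.5 mm and 10.7 degrees, less where a joint would pass 70% of its speed; a pose out of reach is approached as far as the arm can. A call with a number of a shift or a turn outside -1 to 1 is refused whole. A call with a gripper value outside its range is refused whole. The fingers move at their own pace and stop on an object; "newtons" is the grip in N (left out, the last holds). Time passes only in rows, so rows that do not move let the fingers close. It gives the time, the measured TCP pose, the force and the opening at its end, in the units of the state.
- sense(): the state, without advancing time (a new reading comes with each control period).
- read_camera(name): name is "side" or "top"; returns (picture, depth): 480x640x3 uint8, blue, green, red; 480x640 float32, m along the optical axis (not along the pixel's ray), 0 where there is no reading.
- camera_info(name): a dict with "fx", "fy", "cx", "cy" (pixels), "position" and "attitude" of the camera in the world. Camera axes: x right, y down, z forward; pixel columns grow to the right and rows downward; lengths in m; the calibration is good to about 2 mm. A picture is of the moment at which its call begins. camera_info takes no time and is no camera call.
- sign_off(): hands the job in, once; it reports no verdict.
The state is a dict: "time": time; "joint_positions": joint angles; "qd": joint speeds; "joint_torque": joint torques, N m; "tool_pos": TCP position; "ee_rot": TCP orientation; "wrist_force": force on the tool from outside, world axes, zero at the start; "torque": the same for the moment, N m; "gripper_width": opening from 0.0 (shut) to 1.0 (fully open).
Only numpy, scipy, OpenCV 4.12 (cv2) and the standard library are available. Lean on these libraries where they do the work, as an engineer would, in place of code of your own. Each camera call takes 0.05 s, during which the arm holds its last target.

## Task

Make sure the practice board is dead: first turn the knob of the variable supply down until its pointer reads zero, and let go of it. Then lift the green voltage tester out of the tool block, carry it over the walls of the open distribution box and hold it upright with its tip about 5 mm above the terminal screw at the far end (away from the robot) of the breaker with the red toggle, centred on the screw, with neither the tester nor the arm ever touching the box or anything in it. Finish while still holding it there, steady, with the knob still at zero; leave the other tools and things where they are.

Things in the scene. Friction and masses are not known exactly. Their poses are not given: they have to be found in the camera images.
- knob (a joint): angle of the supply's pointer knob, rad: 0 = the white pointer line is on the red zero stroke (red and white ring beside it) of the black dial; grows clockwise seen from above, one scale division = 0.524. It starts between 0.6 and 1.4. Stiff (0.06 N m), no click, stays where left; its stop lies 0.25 beyond zero. Within 0.12 of zero reads as zero
- knob_grip (a point): centre of the knob's bar grip: black bar 50 long x 14 wide x 26 mm high (13 mm above and below this point), on a round skirt 52 mm across whose top is 12 mm below this point. On the vertical turning axis; turns with the knob: x along the bar to the pointer end
- supply: grey steel supply case, 170 (x) x 150 (y) x 100 mm high, origin at the centre of its underside; dial and knob on its flat top
- tester_mid (a point): centre of the tester's round green handle, 22 mm across, 110 mm long (55 mm above and below this point); z along the tester, up; about 50 g. It stands tip down in one of the block's three holes, 65 mm from the next tool; the handle's lower end sits on the block's top, the 45 mm nose hangs in a 16 mm hole. Its x axis lies along the row of holes: neighbours stand only that way
- tester_tip (a point): the very end of the tester's white nose, 100 mm below the handle's centre; nose 11 mm across, its last 18 mm 7 mm across. z as the handle's
- terminal (a point): the target: top of the brass screw (8 mm across), level with the far shoulder (+x end) of the breaker with the red toggle. z up, x along the breaker away from the robot. The breaker's nose, 11.5 mm to the -x side, stands 15 mm higher, the toggle 25 mm
- breaker0: the breaker with the red toggle, white, 85 (x) x 17.5 (y) mm, lying on its back on the rail in the box, origin at the centre of its underside; shoulders 44, nose 60, toggle 70 mm above it. Fixed; the five breakers change places, 18 mm apart
- breaker1: a like breaker with a black toggle
- breaker2: a like breaker with a black toggle
- breaker3: a like breaker with a black toggle
- breaker4: a like breaker with a black toggle
- box: open dark-grey distribution box, 210 (x) x 290 (y) mm, walls 3 mm thick and 95 mm high, origin at the centre of its underside; the wall tops are 34 mm above the terminal screw, all inside is lower than the walls. Fixed
- block: wooden tool block 200 (x) x 60 (y) x 80 mm high, origin at the centre of its underside; three holes 65 mm apart along its x. Fixed
- driver_red_mid (a point): centre of the handle of a red screwdriver standing in the block, handle 24 mm across, 80 mm long (40 mm above this point); a bystander
- driver_yellow_mid (a point): the same in yellow; a bystander
- bottle: green water bottle, 64 mm across, 210 mm high; a bystander
- spare_a: white three-pole breaker on the desk, 85 x 53 x 70 mm; a bystander
- spare_b: white two-pole breaker on the desk, 85 x 35 x 70 mm; a bystander
- bench_driver: orange screwdriver lying on the desk, 220 mm long; a bystander
- board: brown fibreboard sheet 300 (x) x 540 (y) x 12 mm with supply and box screwed to it, origin at the centre of its underside. Fixed
Not all that is in view belongs to the job. Leave any pink look-alike of the block alone.

How it is judged:
On the way, in this order (a step that is already met when the one before it is completed fails the run):
1. the supply knob reads zero and is let go (value of joint knob between -0.12 and 0.12 rad and contact force between each of the arm, the fingers and supply below 0.1 N), for 0.2 s.
2. with the knob at zero, the tester is lifted clear of the block, tip as high as the box walls (value of joint knob between -0.12 and 0.12 rad and height (world z) of tester_tip above 0.107 m and contact force between the fingers and tester above 0.5 N), for 0.1 s.
At the end, for the whole second after the job is handed in: The knob is within 0.12 rad of zero; the tester, held in the fingers, is still and within 0.15 rad of upright, its tip within 6 mm of the terminal screw's centre sideways and 1 to 12 mm above it, and it touches neither breakers, box, board nor block (value of joint knob between -0.12 and 0.12 rad and horizontal distance between tester_tip and terminal below 0.006 m and z of tester_tip in the frame of terminal between 0.001 and 0.012 m and angle between tester_mid's own z axis and vertical below 0.15 rad and contact force between the fingers and tester above 0.5 N and linear speed of tester below 0.02 m/s and angular speed of tester below 0.15 rad/s and contact force between tester and box below 0.05 N and contact force between tester and breaker0 below 0.05 N and contact force between tester and breaker1 below 0.05 N and contact force between tester and breaker2 below 0.05 N and contact force between tester and breaker3 below 0.05 N and contact force between tester and breaker4 below 0.05 N and contact force between tester and board below 0.05 N and contact force between tester and block below 0.05 N); the arm keeps its last pose, push and grip.
It fails at once if the tester touches the box or a breaker (contact force between tester and box above 0.5 N or contact force between tester and breaker0 above 0.5 N or contact force between tester and breaker1 above 0.5 N or contact force between tester and breaker2 above 0.5 N or contact force between tester and breaker3 above 0.5 N or contact force between tester and breaker4 above 0.5 N).
It fails at once if the arm or fingers touch the box or a breaker (contact force between any of the arm, the fingers and box above 1 N or contact force between any of the arm, the fingers and breaker0 above 1 N or contact force between any of the arm, the fingers and breaker1 above 1 N or contact force between any of the arm, the fingers and breaker2 above 1 N or contact force between any of the arm, the fingers and breaker3 above 1 N or contact force between any of the arm, the fingers and breaker4 above 1 N).
It fails at once if another tool or thing is moved by more than 20 mm (distance of any of driver_red_mid, driver_yellow_mid, bottle, spare_a, spare_b, bench_driver from where it was at the start of the episode above 0.02 m).
It also fails if it takes over 61 s, if anything falls off the work surface, if the arm or the gripper's body presses on something with over 40 N, if the wrist force passes 120 N, or if a joint passes its speed limit or range.

## Working session

There is one attempt and no reset: what is moved stays moved. The work goes in short steps, Python scripts to look and compute and a tool call to move; the robot and the scene stay as the last step left them, time stands still between calls to the robot, and variables do not carry over. Pictures are saved under pics/ and viewed, and the job is handed in when it is done.

Besides the shell and the picture viewer there is one more tool, called after ">>>" as name(argument=value, ...), one argument or row to a line, values as JSON. arm_command: Moves the arm, as the interface text tells. Shift numbers are shares of 0.03 m and turn numbers shares of 8 degrees, none past 1 either way. Its arguments: {"type":"object","properties":{"moves":{"type":"array"},"newtons":{"type":"number"}},"required":["moves"]}

```bash
ls; mkdir -p pics
python3 - <<'E'
from plant import *
import cv2,numpy as np
print(sense()); print([a for a in dir(ctrl) if a[0]!='_'], ctrl.pinch_z)
for n in('side','top'):
    p,d=read_camera(n); cv2.imwrite(f'pics/{n}0.png',p); np.save(f'{n}0.npy',d); print(n,camera_info(n))
E
```

```text
pics
{'time': 0.0, 'joint_positions': array([-1.23480846e+00,  4.87546486e-02,  9.75648323e-02,  1.62199422e+00,
       -1.70874475e-05,  1.44300364e+00]), 'qd': array([ 0.00023737, -0.00182179,  0.00142628, -0.0002514 , -0.00111013,
        0.00117923]), 'joint_torque': array([ 4.95481595e-05, -3.38786244e+01,  3.20013320e+01,  2.04132852e-02,
       -2.08911720e-04,  1.13996339e-05]), 'tool_pos': array([ 0.23460994, -0.46890097,  0.20429866]), 'ee_rot': array([[ 8.94367836e-01,  4.47331565e-01, -8.03362410e-04],
       [ 4.47332194e-01, -8.94365055e-01,  2.24856110e-03],
       [ 2.87353088e-04, -2.37041059e-03, -9.99997149e-01]]), 'wrist_force': array([-0.00445878,  0.15063729,  0.11982849]), 'torque': array([-0.00711018,  0.00781316,  0.01373384]), 'gripper_width': 0.9938632604399854}
['PlanningError', 'pinch_z'] 0.0187
side {'fx': 564.5622233847264, 'fy': 564.5622233847264, 'cx': 326.31274502457507, 'cy': 240.26202288322395, 'position': array([0.16722456, 0.95649566, 0.81765809]), 'attitude': array([[-9.51582079e-01, -1.70313145e-01,  2.55900333e-01],
       [-3.07393547e-01,  5.29578409e-01, -7.90604779e-01],
       [-8.68905428e-04, -8.30987450e-01, -5.56290485e-01]])}
top {'fx': 540.7273084880226, 'fy': 540.7273084880226, 'cx': 325.3275163019985, 'cy': 239.59527872769854, 'position': array([ 0.38414271, -0.0244217 ,  1.13660801]), 'attitude': array([[ 0.00726622, -0.99442679,  0.10517875],
       [-0.99997049, -0.00696361,  0.00324402],
       [-0.00249351, -0.10519921, -0.99444804]])}
```

View pics/top0.png

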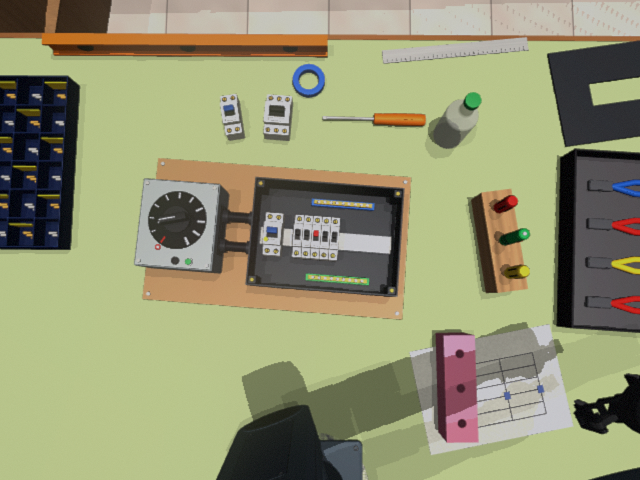

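View pics/side0.png

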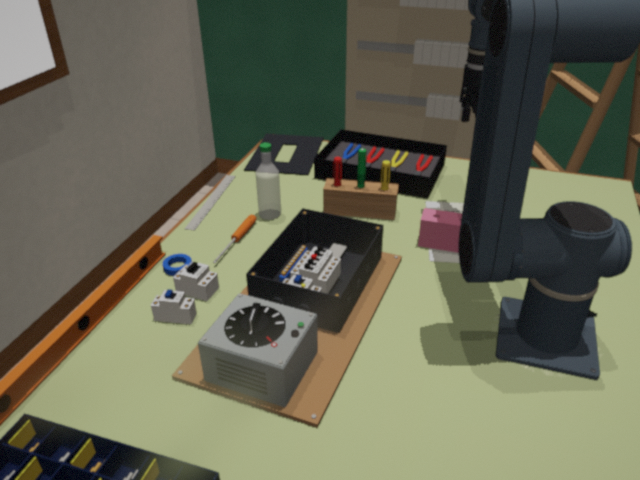

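The top view shows the supply dial (177,219), the red toggle (316,234), the tester (515,236) between the red (508,202) and yellow (515,272) drivers, and the pink decoy (457,388). Next I'll enlarge these.

Run:
```python
import cv2,numpy as np
t=cv2.imread('pics/top0.png');s=cv2.imread('pics/side0.png')
def crop(im,x,y,w,h,k,n): cv2.imwrite('pics/'+n,cv2.resize(im[y:y+h,x:x+w],None,fx=k,fy=k,interpolation=cv2.INTER_CUBIC))
crop(t,130,170,100,110,6,'c_dial.png')
crop(t,250,190,110,80,7,'c_brk.png')
crop(t,465,180,80,120,5,'c_block.png')
crop(s,310,140,100,90,7,'c_blockS.png')
crop(s,200,290,130,80,6,'c_dialS.png')
crop(s,260,220,110,90,7,'c_brkS.png')
```

```text
(no output)
```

View pics/c_dial.png

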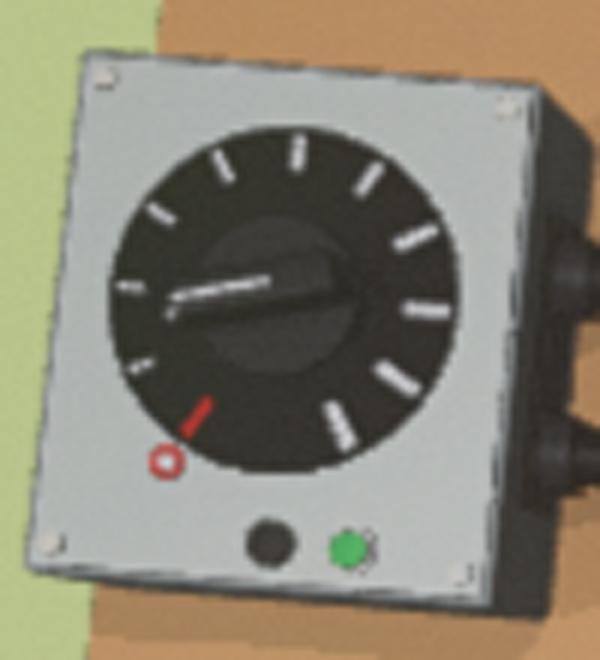

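View pics/c_brk.png

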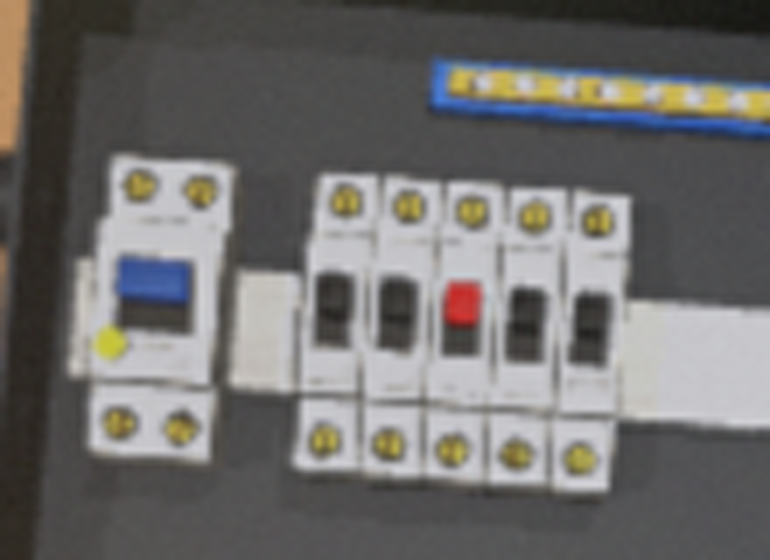

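View pics/c_block.png

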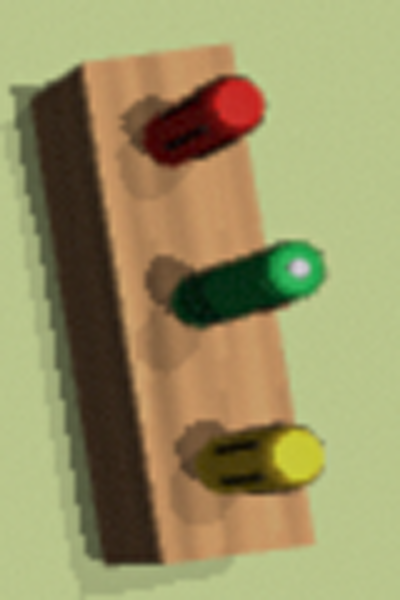

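View pics/c_blockS.png

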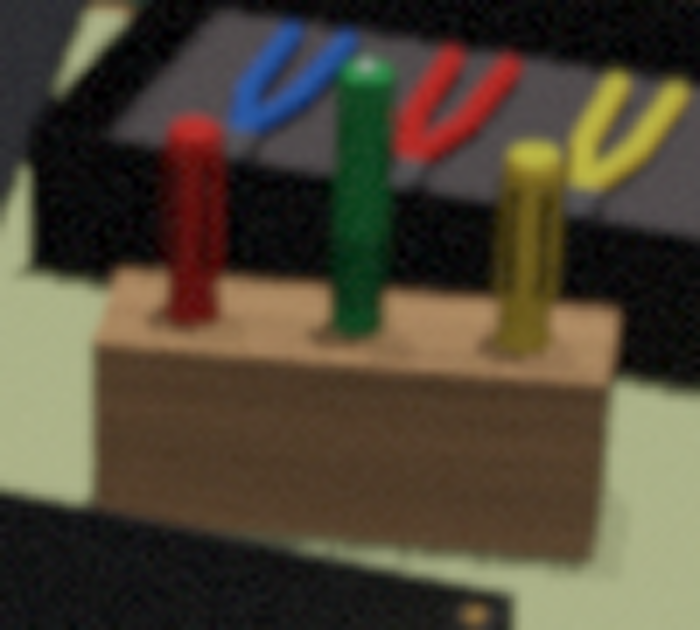

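View pics/c_dialS.png

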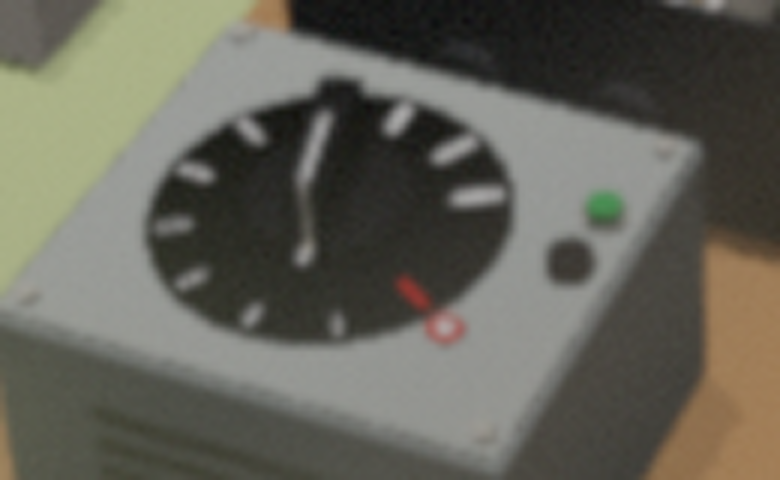

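View pics/c_brkS.png

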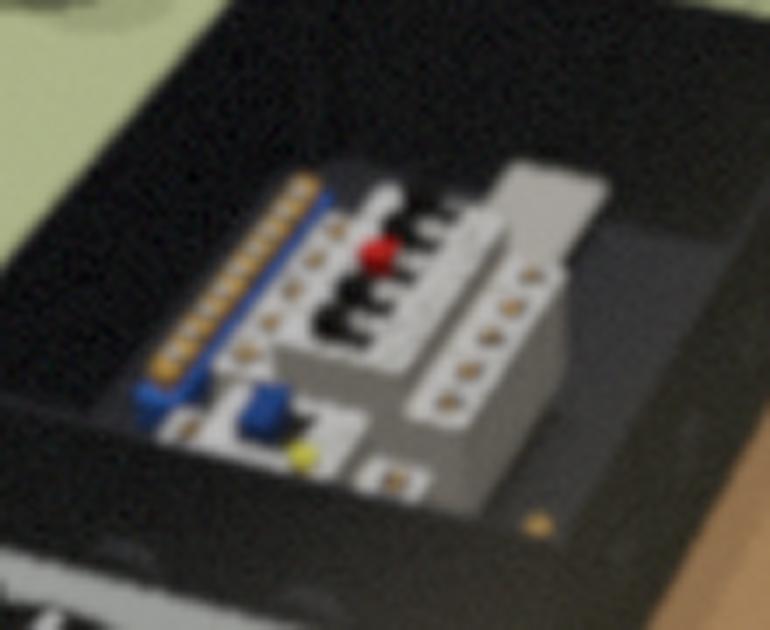

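```bash
cat > h.py <<'E'
import numpy as np,cv2
from plant import *
CI={n:camera_info(n) for n in('side','top')}
def ray(n,u,v):
    c=CI[n]; d=c['attitude']@np.array([(u-c['cx'])/c['fx'],(v-c['cy'])/c['fy'],1.]); return c['position'],d
def atz(n,u,v,z):
    p,d=ray(n,u,v); return p+d*(z-p[2])/d[2]
def proj(n,P):
    c=CI[n]; q=c['attitude'].T@(np.asarray(P)-c['position']); return np.array([c['cx']+c['fx']*q[0]/q[2],c['cy']+c['fy']*q[1]/q[2]])
def tri(a,b):
    A=[];B=[];L=[]
    for n,uv in(('top',a),('side',b)):
        p,d=ray(n,*uv); d=d/np.linalg.norm(d); M=np.eye(3)-np.outer(d,d); A.append(M);B.append(M@p);L.append((p,d))
    X=np.linalg.solve(A[0]+A[1],B[0]+B[1])
    return X,[1e3*np.linalg.norm(A[i]@X-B[i]) for i in(0,1)]
def dep(n,D,u,v,r=1):
    u0,v0=int(round(u)),int(round(v)); z=np.median(D[v0-r:v0+r+1,u0-r:u0+r+1]); p,d=ray(n,u,v); return p+d*z
def cr(x0,y0,k,u,v): return (x0+(u+.5)/k-.5, y0+(v+.5)/k-.5)
E
python3 - <<'E'
from h import *
np.set_printoptions(precision=4,suppress=True)
T=np.load('top0.npy');S=np.load('side0.npy')
b=lambda u,v:cr(250,190,7,u,v); bs=lambda u,v:cr(260,220,7,u,v)
print('term',tri(b(473,211),bs(292,290)),dep('top',T,*b(473,211)))
print('near scr',tri(b(452,451),bs(491,338)))
print('end scr',tri(b(347,202),bs(246,354)),tri(b(597,221),bs(337,230)))
k=lambda u,v:cr(465,180,5,u,v); ks=lambda u,v:cr(310,140,7,u,v)
for n,a,c in(('tester',(297,268),(367,68)),('red',(240,103),(195,130)),('yel',(298,457),(534,152))):
    print(n,tri(k(*a),ks(*c)),dep('top',T,*k(*a)))
dd=lambda u,v:cr(130,170,6,u,v); ds=lambda u,v:cr(200,290,6,u,v)
print('dial',tri(dd(284,299),ds(330,218)),dep('top',T,*dd(230,200)))
print('ring',tri(dd(167,462),ds(445,328)))
print('red stroke',tri(dd(197,418),ds(413,293)))
print('ptr end',tri(dd(172,297),ds(303,185)),'ptr in',tri(dd(268,281),ds(325,115)))
for uv in((200,270),(255,272),(300,275),(320,268),(277,350)): print(uv,dep('top',T,*dd(*uv),r=0))
for uv in ((100,75),(508,107),(50,543)):print(dep('top',T,*dd(*uv)))
E
```

```text
term (array([ 0.5367, -0.0043,  0.0735]), [np.float64(0.589006777689716), np.float64(0.5890067776897155)]) [ 0.5364 -0.0044  0.0716]
near scr (array([0.4683, 0.001 , 0.0737]), [np.float64(0.4048830447023567), np.float64(0.40488304470246933)])
end scr (array([0.5391, 0.0315, 0.0728]), [np.float64(0.549125069001484), np.float64(0.5491250690012711)]) (array([ 0.5339, -0.0395,  0.0741]), [np.float64(0.5030348994828072), np.float64(0.5030348994828127)])
tester (array([ 0.4979, -0.3705,  0.1916]), [np.float64(0.08265337402032422), np.float64(0.08265337402019853)]) [ 0.498  -0.3711  0.19  ]
red (array([ 0.5626, -0.3631,  0.16  ]), [np.float64(0.284417046419356), np.float64(0.28441704641933824)]) [ 0.5623 -0.3633  0.1597]
yel (array([ 0.4336, -0.3793,  0.1624]), [np.float64(0.7082350613944423), np.float64(0.7082350613943453)]) [ 0.433  -0.3801  0.1606]
dial (array([0.5295, 0.2631, 0.1129]), [np.float64(0.2605544342448395), np.float64(0.2605544342449454)]) [0.5608 0.281  0.1145]
ring (array([0.4771, 0.2979, 0.1147]), [np.float64(0.46763965825060655), np.float64(0.46763965825078313)])
red stroke (array([0.491 , 0.2885, 0.116 ]), [np.float64(0.48477256804939234), np.float64(0.4847725680495511)])
ptr end (array([0.5247, 0.2876, 0.1485]), [np.float64(0.08914409704563851), np.float64(0.0891440970457547)]) ptr in (array([0.5302, 0.2581, 0.1496]), [np.float64(0.5919023765458822), np.float64(0.5919023765458835)])
(200, 270) [0.5328 0.2788 0.15  ]
(255, 272) [0.5323 0.2619 0.1499]
(300, 275) [0.5322 0.2493 0.1451]
(320, 268) [0.5342 0.2428 0.1467]
(277, 350) [0.5117 0.2622 0.1219]
[0.6013 0.3245 0.1138]
[0.5917 0.1932 0.114 ]
[0.4506 0.3332 0.1161]
```

Points check out (heights 0.0735, 0.19 and 0.149; pointer 45° clockwise of zero). I'll move over the knob.

>>> arm_command(
  moves=[
    {"dx": 0.98, "dy": -0.87, "dz": -0.2, "jaw": -1},
    {"dx": 0.98, "dy": -0.87, "dz": -0.2, "jaw": -1},
    {"dx": 0.98, "dy": -0.87, "jaw": -1},
    {"dx": 0.98, "dy": -0.87, "jaw": -1},
    {"dx": 0.98, "dy": -0.87, "jaw": -1},
    {"dx": 0.98, "dy": -0.87, "jaw": -1},
    {"dx": 0.98, "dy": -0.87, "jaw": -1},
    {"dx": 0.98, "dy": -0.87, "jaw": -1},
    {"dx": 0.98, "dy": -0.87, "jaw": -1},
    {"dx": 0.98, "dy": -0.87, "jaw": -1},
  ],
)

```text
validation failed for argument at $.mo...
```

>>> arm_command(
  moves=[
    {"dx": 0.98, "dy": -0.87, "jaw": -1},
    {"dx": 0.98, "dy": -0.87, "jaw": -1},
    {"dx": 0.98, "dy": -0.87, "jaw": -1},
    {"dx": 0.98, "dy": -0.87, "jaw": -1},
    {"dx": 0.98, "dy": -0.87, "jaw": -1},
    {"dx": 0.98, "dy": -0.87, "jaw": -1},
    {"dx": 0.98, "dy": -0.87, "jaw": -1},
    {"dx": 0.98, "dy": -0.87, "jaw": -1},
    {"dx": 0.98, "dy": -0.87, "jaw": -1},
    {"dx": 0.98, "dy": -0.87, "jaw": -1},
  ],
)

```text
validation failed for argument at $.mo...
```

>>> arm_command(
  moves=[
    {"az": -0.93},
    {"az": -0.93},
    {"az": -0.93},
    {"az": -0.93},
    {"az": -0.93},
    {"az": -0.93},
    {"az": -0.93},
    {"az": -0.93},
    {"az": -0.93},
    {"az": -0.93},
  ],
)

```text
validation failed for argument at $.mo...
```

>>> arm_command(
  moves=[
    {"dx": 0.98, "dy": -0.87, "dz": -0.2, "ax": 0, "ay": 0, "az": 0, "jaw": -1},
  ],
)

```text
time: 0.22
tool_pos: [0.2486, -0.4333, 0.2095]
ee_rot: [[0.896, 0.445, -0.001], [0.445, -0.896, 0.003], [-0.0, -0.003, -1.0]]
wrist_force: [0.0, 0.3, 0.3]
gripper_width: 1.0
```

>>> arm_command(
  moves=[
    {"dx": 0.98, "dy": -0.87, "dz": -0.2, "ax": 0, "ay": 0, "az": 0, "jaw": -1},
    {"dx": 0.98, "dy": -0.87, "dz": 0, "ax": 0, "ay": 0, "az": 0, "jaw": -1},
    {"dx": 0.98, "dy": -0.87, "dz": 0, "ax": 0, "ay": 0, "az": 0, "jaw": -1},
    {"dx": 0.98, "dy": -0.87, "dz": 0, "ax": 0, "ay": 0, "az": 0, "jaw": -1},
    {"dx": 0.98, "dy": -0.87, "dz": 0, "ax": 0, "ay": 0, "az": 0, "jaw": -1},
    {"dx": 0.98, "dy": -0.87, "dz": 0, "ax": 0, "ay": 0, "az": 0, "jaw": -1},
    {"dx": 0.98, "dy": -0.87, "dz": 0, "ax": 0, "ay": 0, "az": 0, "jaw": -1},
    {"dx": 0.98, "dy": -0.87, "dz": 0, "ax": 0, "ay": 0, "az": 0, "jaw": -1},
    {"dx": 0.98, "dy": -0.87, "dz": 0, "ax": 0, "ay": 0, "az": 0, "jaw": -1},
    {"dx": 0.98, "dy": -0.87, "dz": 0, "ax": 0, "ay": 0, "az": 0, "jaw": -1},
  ],
)

```text
time: 1.48
tool_pos: [0.3957, -0.0668, 0.217]
ee_rot: [[0.894, 0.447, -0.001], [0.447, -0.894, 0.0], [-0.0, -0.0, -1.0]]
wrist_force: [0.1, -0.2, -0.1]
gripper_width: 0.994
```

>>> arm_command(
  moves=[
    {"dx": 0.98, "dy": -0.87, "dz": 0, "ax": 0, "ay": 0, "az": 0, "jaw": -1},
    {"dx": 0.98, "dy": -0.87, "dz": 0, "ax": 0, "ay": 0, "az": 0, "jaw": -1},
    {"dx": 0.98, "dy": -0.87, "dz": 0, "ax": 0, "ay": 0, "az": 0, "jaw": -1},
    {"dx": 0.98, "dy": -0.87, "dz": 0, "ax": 0, "ay": 0, "az": 0, "jaw": -1},
    {"dx": 0.98, "dy": -0.87, "dz": 0, "ax": 0, "ay": 0, "az": 0, "jaw": -1},
    {"dx": 0.98, "dy": -0.87, "dz": 0, "ax": 0, "ay": 0, "az": 0, "jaw": -1},
    {"dx": 0.98, "dy": -0.87, "dz": 0, "ax": 0, "ay": 0, "az": 0, "jaw": -1},
    {"dx": 0.98, "dy": -0.87, "dz": 0, "ax": 0, "ay": 0, "az": 0, "jaw": -1},
    {"dx": 0.98, "dy": -0.87, "dz": 0, "ax": 0, "ay": 0, "az": 0, "jaw": -1},
  ],
)

```text
time: 2.6
tool_pos: [0.5273, 0.2615, 0.2167]
ee_rot: [[0.894, 0.448, -0.001], [0.448, -0.894, -0.001], [-0.001, 0.0, -1.0]]
wrist_force: [1.0, -0.7, -0.7]
gripper_width: 1.0
```

>>> arm_command(
  moves=[
    {"dx": 0, "dy": 0, "dz": 0, "ax": 0, "ay": 0, "az": -0.93, "jaw": -1},
    {"dx": 0, "dy": 0, "dz": 0, "ax": 0, "ay": 0, "az": -0.93, "jaw": -1},
    {"dx": 0, "dy": 0, "dz": 0, "ax": 0, "ay": 0, "az": -0.93, "jaw": -1},
    {"dx": 0, "dy": 0, "dz": 0, "ax": 0, "ay": 0, "az": -0.93, "jaw": -1},
    {"dx": 0, "dy": 0, "dz": 0, "ax": 0, "ay": 0, "az": -0.93, "jaw": -1},
    {"dx": 0, "dy": 0, "dz": 0, "ax": 0, "ay": 0, "az": -0.93, "jaw": -1},
    {"dx": 0, "dy": 0, "dz": 0, "ax": 0, "ay": 0, "az": -0.93, "jaw": -1},
    {"dx": 0, "dy": 0, "dz": 0, "ax": 0, "ay": 0, "az": -0.93, "jaw": -1},
    {"dx": 0, "dy": 0, "dz": 0, "ax": 0, "ay": 0, "az": -0.93, "jaw": -1},
    {"dx": 0, "dy": 0, "dz": 0, "ax": 0, "ay": 0, "az": -0.93, "jaw": -1},
  ],
)

```text
time: 3.85
tool_pos: [0.5269, 0.2602, 0.2167]
ee_rot: [[-0.195, 0.981, -0.001], [0.981, 0.195, -0.001], [-0.0, -0.002, -1.0]]
wrist_force: [0.2, -0.0, 0.5]
gripper_width: 1.001
```

>>> arm_command(
  moves=[
    {"dx": 0.08, "dy": 0.1, "dz": 0.8, "ax": 0, "ay": 0, "az": 0, "jaw": -1},
    {"dx": 0, "dy": 0, "dz": 0.8, "ax": 0, "ay": 0, "az": 0, "jaw": -1},
    {"dx": 0, "dy": 0, "dz": 0, "ax": 0, "ay": 0, "az": 0, "jaw": -1},
  ],
)

```text
time: 4.22
tool_pos: [0.5277, 0.2626, 0.1662]
ee_rot: [[-0.19, 0.982, -0.006], [0.982, 0.19, -0.002], [-0.001, -0.006, -1.0]]
wrist_force: [-0.3, -0.1, -0.0]
gripper_width: 0.997
```

Run:
```python
from h import *
p,d=read_camera('side'); cv2.imwrite('pics/side1.png',cv2.resize(p[200:420,130:400],None,fx=2.8,fy=2.7,interpolation=2))
```

```text
(no output)
```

View pics/side1.png

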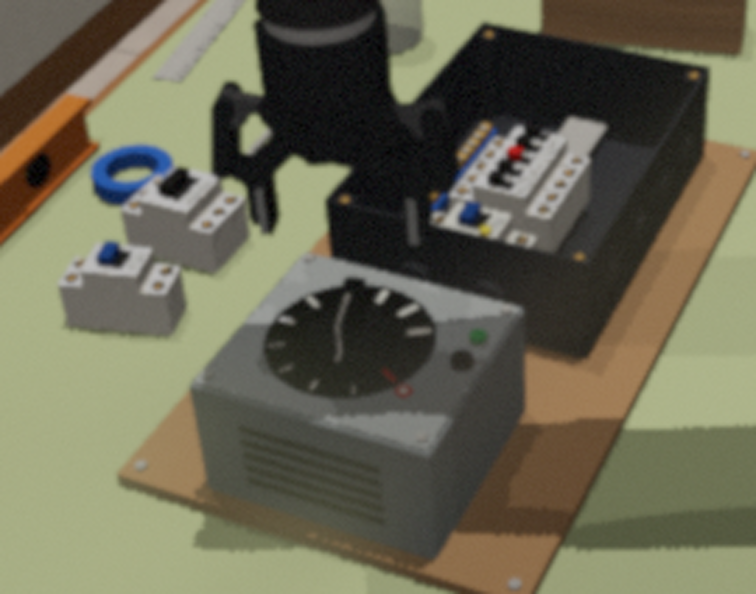

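The fingers, at (265,215) and (413,230) in the crop, straddle the bar's line. I'll descend and close gently.

>>> arm_command(
  moves=[
    {"dx": 0, "dy": 0.05, "dz": 0.6, "ax": 0, "ay": 0, "az": 0, "jaw": -1},
    {"dx": 0, "dy": 0, "dz": 0.6, "ax": 0, "ay": 0, "az": 0, "jaw": -1},
    {"dx": 0, "dy": 0, "dz": 0, "ax": 0, "ay": 0, "az": 0, "jaw": -1},
    {"dx": 0, "dy": 0, "dz": 0, "ax": 0, "ay": 0, "az": 0, "jaw": -1},
  ],
)

```text
time: 4.78
tool_pos: [0.531, 0.2635, 0.1334]
ee_rot: [[-0.19, 0.982, -0.0], [0.982, 0.19, -0.0], [-0.0, -0.0, -1.0]]
wrist_force: [-0.4, -0.0, -0.3]
gripper_width: 1.0
```

>>> arm_command(
  moves=[
    {"dx": 0, "dy": -0.03, "dz": 0.17, "ax": 0, "ay": 0, "az": 0, "jaw": -1},
    {"dx": 0, "dy": 0, "dz": 0, "ax": 0, "ay": 0, "az": 0, "jaw": 0.4},
    {"dx": 0, "dy": 0, "dz": 0, "ax": 0, "ay": 0, "az": 0, "jaw": 1},
    {"dx": 0, "dy": 0, "dz": 0, "ax": 0, "ay": 0, "az": 0, "jaw": 1},
    {"dx": 0, "dy": 0, "dz": 0, "ax": 0, "ay": 0, "az": 0, "jaw": 1},
    {"dx": 0, "dy": 0, "dz": 0, "ax": 0, "ay": 0, "az": 0, "jaw": 1},
  ],
  newtons=30,
)

```text
time: 5.52
tool_pos: [0.5303, 0.2634, 0.1285]
ee_rot: [[-0.19, 0.982, 0.0], [0.982, 0.19, 0.0], [0.0, 0.0, -1.0]]
wrist_force: [-0.1, 0.2, -0.2]
gripper_width: -0.0
```

Run:
```python
from h import *
p,d=read_camera('side'); cv2.imwrite('pics/side2.png',cv2.resize(p[250:410,160:350],None,fx=4,fy=3.7,interpolation=2))
p,d=read_camera('top'); cv2.imwrite('pics/top2.png',cv2.resize(p[120:300,80:300],None,fx=3.6,fy=3.3,interpolation=2))
print(sense())
```

```text
{'time': 5.625, 'joint_positions': array([ 3.47772907e-01,  2.18844399e-01,  1.34519958e-01,  1.48646555e+00,
       -1.05926816e-05,  1.72710699e+00]), 'qd': array([-0.00018592, -0.00080454, -0.00167991, -0.00105024,  0.00075296,
       -0.00041046]), 'joint_torque': array([ 7.95920860e-04, -4.04963207e+01,  3.21469581e+01,  9.62174163e-04,
       -4.69865529e-05, -1.06738793e-05]), 'tool_pos': array([0.53029776, 0.26339271, 0.1284176 ]), 'ee_rot': array([[-1.90294617e-01,  9.81727028e-01,  9.56324278e-06],
       [ 9.81727028e-01,  1.90294618e-01, -7.80046386e-06],
       [-9.47775983e-06,  7.90410763e-06, -1.00000000e+00]]), 'wrist_force': array([-0.17794543, -0.13648686,  0.13572295]), 'torque': array([0.02112304, 0.01136539, 0.0065486 ]), 'gripper_width': -0.0031346659645946277}
```

View pics/side2.png

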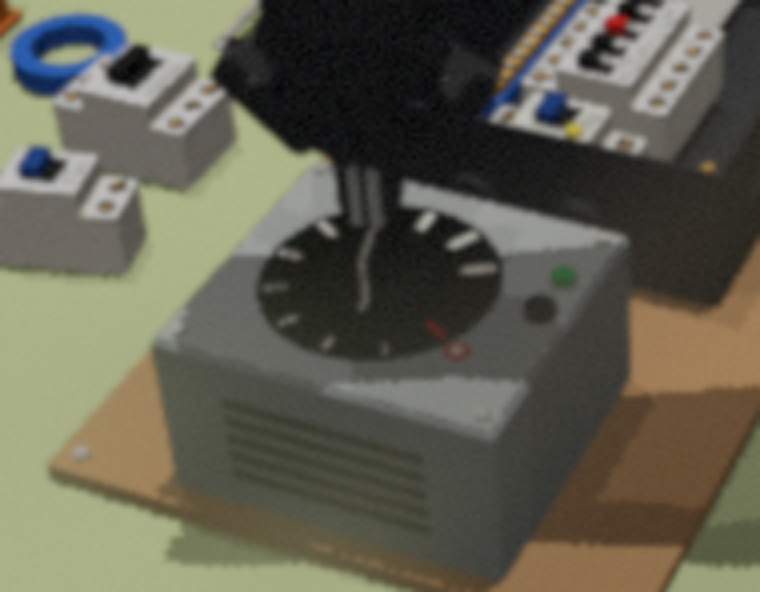

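View pics/top2.png

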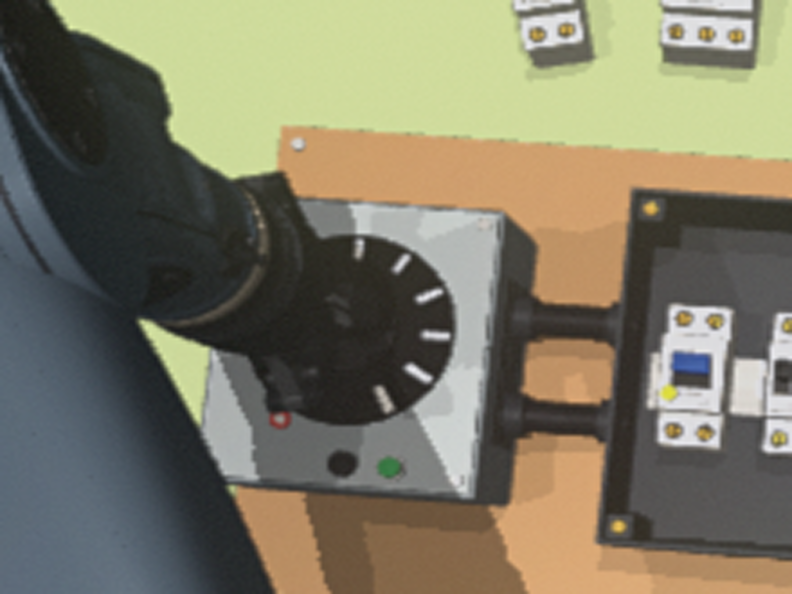

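Run:
```python
from h import *
for P in ((.5303,.2634,.1284),(.5247,.2876,.1485),(.5302,.2581,.1496),(.5303,.2634,.16)):
    a=proj('side',P);b=proj('top',P);print(P,a,((a-[160,250]+.5)*[4,3.7]).round(),b)
```

```text
(0.5303, 0.2634, 0.1284) [253.64466941 319.56381106] [377. 259.] [174.48613078 217.68617488]
(0.5247, 0.2876, 0.1485) [250.11023628 320.43184693] [362. 262.] [158.2340175  219.01586961]
(0.5302, 0.2581, 0.1496) [254.04669936 308.82698492] [378. 220.] [174.13789701 216.08795371]
(0.5303, 0.2634, 0.16) [252.36038847 306.22260245] [371. 210.] [169.64282143 215.16866546]
```

Run:
```python
from h import *
np.set_printoptions(precision=4,suppress=True)
p,d=read_camera('side'); np.save('side3.npy',d)
for v in (175,190,200,208,214,218,222,226,230,240,250):
    for u in (358,372):
        a=(160+u/4-.5,250+v/3.7-.5); print((u,v),dep('side',d,*a,r=0),p[int(round(a[1])),int(round(a[0]))],end=' | ')
    print()
print(sense()['tool_pos'])
```

```text
(358, 175) [0.53   0.273  0.1893] [50 50 53] | (372, 175) [0.5244 0.2709 0.1891] [70 72 71] | 
(358, 190) [0.5317 0.2712 0.1783] [64 68 67] | (372, 190) [0.5248 0.2714 0.1802] [72 73 74] | 
(358, 200) [0.5314 0.273  0.1736] [69 71 71] | (372, 200) [0.5255 0.2712 0.1737] [70 71 72] | 
(358, 208) [0.5328 0.2711 0.1668] [70 71 72] | (372, 208) [0.5263 0.2703 0.1678] [61 64 64] | 
(358, 214) [0.5313 0.2745 0.1662] [70 73 74] | (372, 214) [0.5253 0.2728 0.1664] [61 62 62] | 
(358, 218) [0.5306 0.2763 0.1653] [73 74 75] | (372, 218) [0.5255 0.2729 0.1639] [58 58 59] | 
(358, 222) [0.5335 0.2712 0.1579] [62 63 65] | (372, 222) [0.5273 0.2697 0.1583] [52 54 54] | 
(358, 226) [0.5548 0.2317 0.1172] [38 40 40] | (372, 226) [0.5264 0.2719 0.1579] [50 54 54] | 
(358, 230) [0.5543 0.233  0.1157] [23 24 26] | (372, 230) [0.5289 0.2675 0.151 ] [60 64 68] | 
(358, 240) [0.5335 0.2729 0.1479] [28 29 27] | (372, 240) [0.5276 0.2711 0.148 ] [76 82 84] | 
(358, 250) [0.5314 0.2778 0.1463] [35 38 42] | (372, 250) [0.5256 0.2757 0.146 ] [53 58 59] | 
[0.5303 0.2634 0.1284]
```

The depth at the pads shows the shut tips at z≈0.157, above the bar top at 0.149. That is about 28 mm higher than tool_pos z says, and it agrees with the fingers closing on nothing. I'll open, go down by that difference and check contact.

>>> arm_command(
  moves=[
    {"dx": 0, "dy": 0, "dz": 0, "ax": 0, "ay": 0, "az": 0, "jaw": -0.2},
    {"dx": 0, "dy": 0, "dz": 0, "ax": 0, "ay": 0, "az": 0, "jaw": -0.2},
    {"dx": 0, "dy": 0, "dz": 0, "ax": 0, "ay": 0, "az": 0, "jaw": -0.2},
    {"dx": 0, "dy": 0, "dz": 0.4, "ax": 0, "ay": 0, "az": 0, "jaw": -0.2},
    {"dx": 0, "dy": 0, "dz": 0.4, "ax": 0, "ay": 0, "az": 0, "jaw": -0.2},
    {"dx": 0, "dy": 0, "dz": 0, "ax": 0, "ay": 0, "az": 0, "jaw": -0.2},
  ],
)

```text
time: 6.42
tool_pos: [0.5287, 0.2628, 0.1019]
ee_rot: [[-0.19, 0.982, -0.004], [0.982, 0.19, -0.001], [-0.001, -0.004, -1.0]]
wrist_force: [-0.7, -1.2, 0.1]
gripper_width: 0.597
```

Run:
```python
from h import *
p,d=read_camera('side'); np.save('side4.npy',d); cv2.imwrite('pics/side4.png',cv2.resize(p[260:350,190:310],None,fx=6.5,fy=6.5,interpolation=2))
print(proj('side',(.53,.263,.149)))
```

```text
[253.05748777 310.81296231]
```

View pics/side4.png

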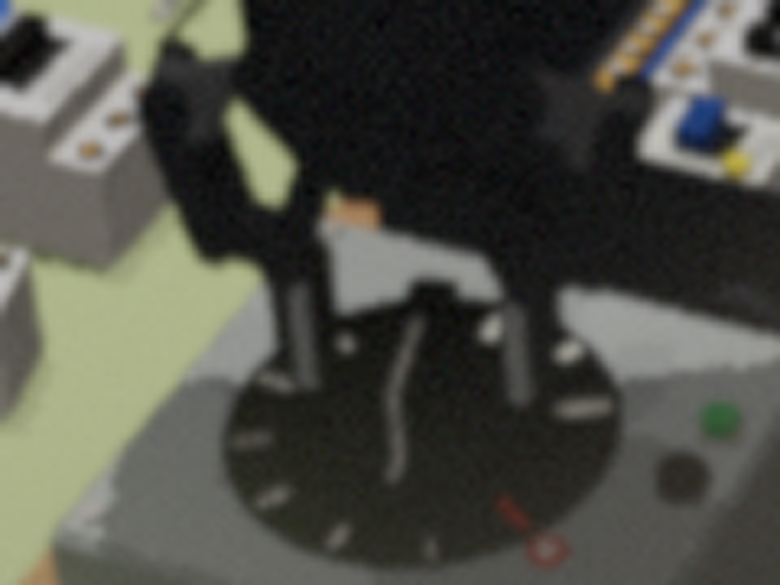

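The pads, with tips at (305,385) and (520,400), now straddle the bar. Closing.

>>> arm_command(
  moves=[
    {"dx": 0, "dy": 0, "dz": 0.05, "ax": 0, "ay": 0, "az": 0, "jaw": 0.4},
    {"dx": 0, "dy": 0, "dz": 0, "ax": 0, "ay": 0, "az": 0, "jaw": 1},
    {"dx": 0, "dy": 0, "dz": 0, "ax": 0, "ay": 0, "az": 0, "jaw": 1},
    {"dx": 0, "dy": 0, "dz": 0, "ax": 0, "ay": 0, "az": 0, "jaw": 1},
    {"dx": 0, "dy": 0, "dz": 0, "ax": 0, "ay": 0, "az": 0, "jaw": 1},
  ],
)

```text
time: 7.1
tool_pos: [0.5297, 0.2633, 0.1034]
ee_rot: [[-0.19, 0.982, -0.001], [0.982, 0.19, -0.0], [0.0, -0.001, -1.0]]
wrist_force: [-5.8, -1.6, 4.7]
gripper_width: 0.158
```

>>> arm_command(
  moves=[
    {"dx": 0, "dy": 0, "dz": 0, "ax": 0, "ay": 0, "az": -0.81, "jaw": 1},
    {"dx": 0, "dy": 0, "dz": 0, "ax": 0, "ay": 0, "az": -0.81, "jaw": 1},
    {"dx": 0, "dy": 0, "dz": 0, "ax": 0, "ay": 0, "az": -0.81, "jaw": 1},
    {"dx": 0, "dy": 0, "dz": 0, "ax": 0, "ay": 0, "az": -0.81, "jaw": 1},
    {"dx": 0, "dy": 0, "dz": 0, "ax": 0, "ay": 0, "az": -0.81, "jaw": 1},
    {"dx": 0, "dy": 0, "dz": 0, "ax": 0, "ay": 0, "az": -0.81, "jaw": 1},
    {"dx": 0, "dy": 0, "dz": 0, "ax": 0, "ay": 0, "az": -0.81, "jaw": 1},
    {"dx": 0, "dy": 0, "dz": 0, "ax": 0, "ay": 0, "az": 0, "jaw": 1},
    {"dx": 0, "dy": 0, "dz": 0, "ax": 0, "ay": 0, "az": 0, "jaw": 1},
  ],
)

```text
time: 8.22
tool_pos: [0.5306, 0.2639, 0.1034]
ee_rot: [[-0.832, 0.555, 0.001], [0.555, 0.832, 0.001], [-0.0, 0.001, -1.0]]
wrist_force: [-2.1, 1.1, 3.4]
gripper_width: 0.153
```

Run:
```python
from h import *
p,d=read_camera('side'); cv2.imwrite('pics/side5.png',cv2.resize(p[260:350,190:310],None,fx=6.5,fy=6.5,interpolation=2))
R=sense()['ee_rot'];print(np.degrees(np.arctan2(R[1,0],R[0,0])))
```

```text
146.27892729129263
```

View pics/side5.png

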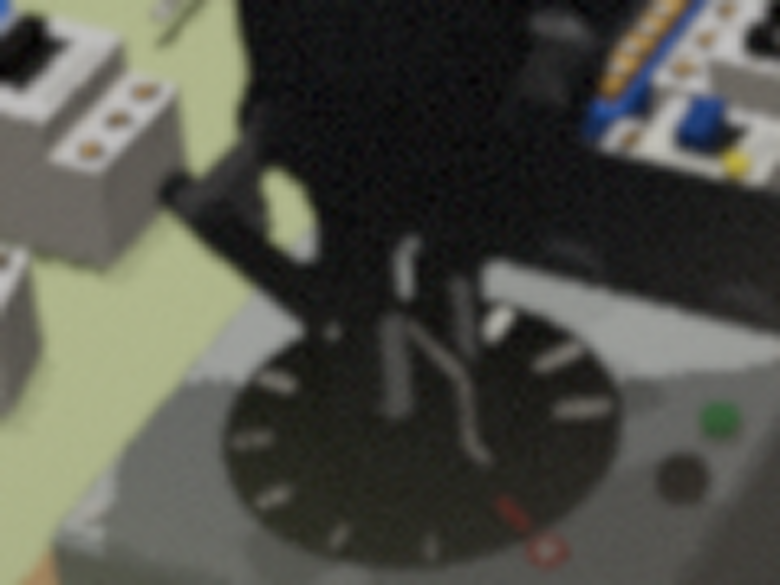

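The pointer's foot at (483,460) lies in line with the red stroke at (515,513). Releasing and rising.

>>> arm_command(
  moves=[
    {"dx": 0, "dy": 0, "dz": 0, "ax": 0, "ay": 0, "az": 0, "jaw": -0.2},
    {"dx": 0, "dy": 0, "dz": 0, "ax": 0, "ay": 0, "az": 0, "jaw": -0.2},
    {"dx": 0, "dy": 0, "dz": 0, "ax": 0, "ay": 0, "az": 0, "jaw": -0.2},
    {"dx": 0, "dy": 0, "dz": -0.8, "ax": 0, "ay": 0, "az": 0, "jaw": -0.2},
    {"dx": 0, "dy": 0, "dz": -1, "ax": 0, "ay": 0, "az": 0, "jaw": -0.6},
    {"dx": 0, "dy": 0, "dz": -1, "ax": 0, "ay": 0, "az": 0, "jaw": -1},
    {"dx": 0, "dy": 0, "dz": -1, "ax": 0, "ay": 0, "az": 0, "jaw": -1},
    {"dx": 0, "dy": 0, "dz": 0, "ax": 0, "ay": 0, "az": 0, "jaw": -1},
  ],
)

```text
time: 9.28
tool_pos: [0.5321, 0.2639, 0.2202]
ee_rot: [[-0.832, 0.555, 0.006], [0.555, 0.832, 0.002], [-0.004, 0.005, -1.0]]
wrist_force: [-0.3, 1.0, -0.4]
gripper_width: 1.0
```

Run:
```python
from h import *
p,d=read_camera('side'); cv2.imwrite('pics/side6.png',cv2.resize(p[280:370,190:330],None,fx=5.7,fy=5.7,interpolation=2))
print(sense()['tool_pos'],sense()['wrist_force'])
```

```text
[0.5312786  0.26363893 0.21810151] [-0.38136461 -0.37912752  0.51475588]
```

View pics/side6.png

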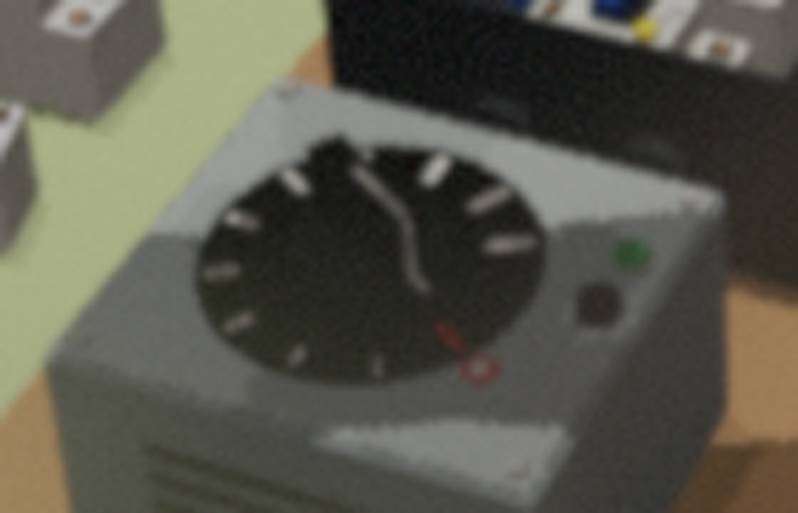

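Run:
```python
from h import *
q=lambda u,v:cr(190,280,5.7,u,v)
a=atz('side',*q(358,170),.149);b=atz('side',*q(407,215),.149);e=atz('side',*q(425,290),.124)
r=atz('side',*q(437,325),.115);s=atz('side',*q(480,369),.115)
A=lambda d:np.degrees(np.arctan2(d[1],d[0]))
print(a,b,A(b-a),A(s-r)); 
for C in(np.array([.5295,.2631,0]),np.array([.531,.2638,0])): print(A(b-C),A(e-C),A(s-C))
```

```text
[0.53270196 0.25985736 0.149     ] [0.50950448 0.27468195 0.149     ] 147.4189876103554 145.5054502213816
149.9194188074169 147.85911306841086 145.94592380142538
153.14952963342358 150.3292410536439 147.2192848066466
```

Reads 146–150° against 146° for zero, well within tolerance. Off to the tester.

>>> arm_command(
  moves=[
    {"dx": -0.57, "dy": -0.96, "dz": 0, "ax": 0, "ay": 0, "az": 0, "jaw": -1},
    {"dx": -0.57, "dy": -0.96, "dz": 0, "ax": 0, "ay": 0, "az": 0, "jaw": -1},
    {"dx": -0.57, "dy": -0.96, "dz": 0, "ax": 0, "ay": 0, "az": 0, "jaw": -1},
    {"dx": -0.57, "dy": -0.96, "dz": 0, "ax": 0, "ay": 0, "az": 0, "jaw": -1},
    {"dx": -0.57, "dy": -0.96, "dz": 0, "ax": 0, "ay": 0, "az": 0, "jaw": -1},
    {"dx": -0.57, "dy": -0.96, "dz": 0, "ax": 0, "ay": 0, "az": 0, "jaw": -1},
    {"dx": -0.57, "dy": -0.96, "dz": 0, "ax": 0, "ay": 0, "az": 0, "jaw": -1},
    {"dx": -0.57, "dy": -0.96, "dz": 0, "ax": 0, "ay": 0, "az": 0, "jaw": -1},
    {"dx": -0.57, "dy": -0.96, "dz": 0, "ax": 0, "ay": 0, "az": 0, "jaw": -1},
    {"dx": -0.57, "dy": -0.96, "dz": 0, "ax": 0, "ay": 0, "az": 0, "jaw": -1},
  ],
)

```text
time: 10.58
tool_pos: [0.5119, -0.072, 0.2147]
ee_rot: [[-0.832, 0.555, -0.003], [0.555, 0.832, 0.001], [0.003, -0.001, -1.0]]
wrist_force: [-1.2, -0.3, 0.1]
gripper_width: 0.999
```

>>> arm_command(
  moves=[
    {"dx": -0.57, "dy": -0.96, "dz": 0, "ax": 0, "ay": 0, "az": 0, "jaw": -1},
    {"dx": -0.57, "dy": -0.96, "dz": 0, "ax": 0, "ay": 0, "az": 0, "jaw": -1},
    {"dx": -0.57, "dy": -0.96, "dz": 0, "ax": 0, "ay": 0, "az": 0, "jaw": -1},
    {"dx": -0.57, "dy": -0.96, "dz": 0, "ax": 0, "ay": 0, "az": 0, "jaw": -1},
    {"dx": -0.57, "dy": -0.96, "dz": 0, "ax": 0, "ay": 0, "az": 0, "jaw": -1},
    {"dx": -0.57, "dy": -0.96, "dz": 0, "ax": 0, "ay": 0, "az": 0, "jaw": -1},
    {"dx": -0.57, "dy": -0.96, "dz": 0, "ax": 0, "ay": 0, "az": 0, "jaw": -1},
    {"dx": -0.57, "dy": -0.96, "dz": 0, "ax": 0, "ay": 0, "az": 0, "jaw": -1},
    {"dx": -0.57, "dy": -0.96, "dz": 0, "ax": 0, "ay": 0, "az": 0, "jaw": -1},
  ],
)

```text
time: 11.7
tool_pos: [0.4966, -0.3727, 0.2145]
ee_rot: [[-0.832, 0.555, -0.002], [0.555, 0.832, 0.002], [0.003, 0.001, -1.0]]
wrist_force: [-0.3, 0.4, -0.1]
gripper_width: 1.002
```

>>> arm_command(
  moves=[
    {"dx": 0, "dy": 0, "dz": 0, "ax": 0, "ay": 0, "az": -0.85, "jaw": -1},
    {"dx": 0, "dy": 0, "dz": 0, "ax": 0, "ay": 0, "az": -0.85, "jaw": -1},
    {"dx": 0, "dy": 0, "dz": 0, "ax": 0, "ay": 0, "az": -0.85, "jaw": -1},
    {"dx": 0, "dy": 0, "dz": 0, "ax": 0, "ay": 0, "az": -0.85, "jaw": -1},
    {"dx": 0, "dy": 0, "dz": 0, "ax": 0, "ay": 0, "az": -0.85, "jaw": -1},
    {"dx": 0, "dy": 0, "dz": 0, "ax": 0, "ay": 0, "az": -0.85, "jaw": -1},
    {"dx": 0, "dy": 0, "dz": 0, "ax": 0, "ay": 0, "az": 0, "jaw": -1},
    {"dx": 0, "dy": 0, "dz": 0, "ax": 0, "ay": 0, "az": 0, "jaw": -1},
  ],
)

```text
time: 12.7
tool_pos: [0.497, -0.3718, 0.2157]
ee_rot: [[-0.992, -0.122, -0.001], [-0.122, 0.992, 0.001], [0.001, 0.001, -1.0]]
wrist_force: [0.0, -0.3, 0.1]
gripper_width: 1.001
```

Run:
```python
from h import *
np.set_printoptions(precision=4,suppress=True)
p,d=read_camera('side'); np.save('side7.npy',d);cv2.imwrite('pics/side7.png',cv2.resize(p[60:230,280:480],None,fx=3.9,fy=3.5,interpolation=2))
p,d=read_camera('top'); cv2.imwrite('pics/top7.png',p)
s=sense();R=s['ee_rot'];print(s['tool_pos'],np.degrees(np.arctan2(R[1,0],R[0,0])),s['time'],s['joint_positions'])
```

```text
[ 0.4972 -0.372   0.2163] -172.9265792336266 12.8 [-0.7503  0.3124  0.4218  1.6811 -0.     -0.8737]
```

View pics/side7.png

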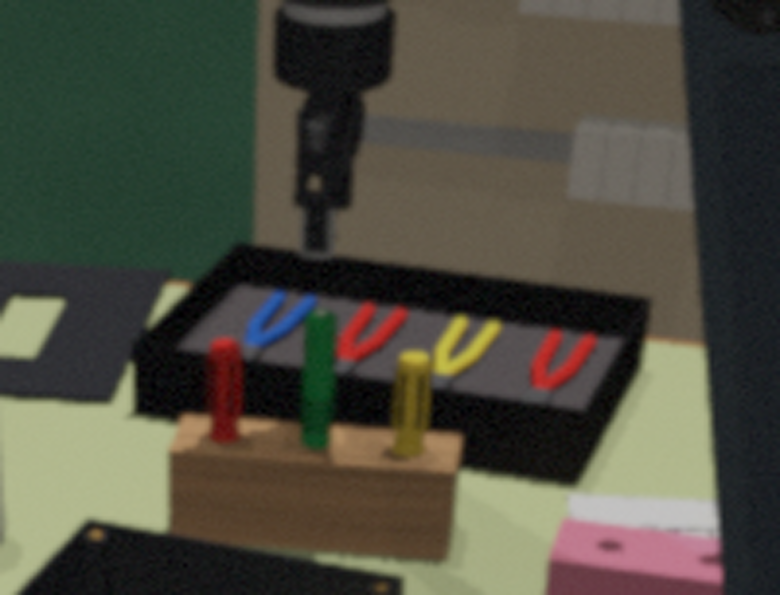

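View pics/top7.png

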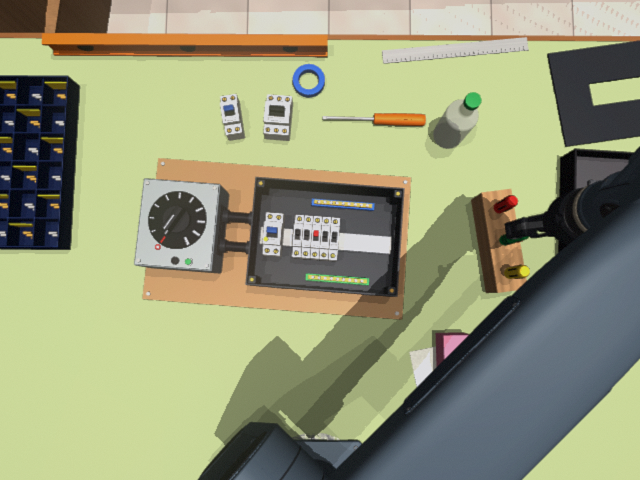

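Gripper stands straight above the tester, jaws across the row, and the pointer is on the red stroke in the top view. Descending.

>>> arm_command(
  moves=[
    {"dx": -0.03, "dy": 0.05, "dz": 0.9, "ax": 0, "ay": 0, "az": 0, "jaw": -1},
    {"dx": 0, "dy": 0, "dz": 0.9, "ax": 0, "ay": 0, "az": 0, "jaw": -1},
    {"dx": 0, "dy": 0, "dz": 0, "ax": 0, "ay": 0, "az": 0, "jaw": -1},
    {"dx": 0, "dy": 0, "dz": 0.9, "ax": 0, "ay": 0, "az": 0, "jaw": -1},
    {"dx": 0, "dy": 0, "dz": 0.9, "ax": 0, "ay": 0, "az": 0, "jaw": -1},
    {"dx": 0, "dy": 0, "dz": 0, "ax": 0, "ay": 0, "az": 0, "jaw": -1},
    {"dx": 0, "dy": 0, "dz": 0, "ax": 0, "ay": 0, "az": 0, "jaw": -1},
  ],
)

```text
time: 13.68
tool_pos: [0.4988, -0.3712, 0.1109]
ee_rot: [[-0.992, -0.124, 0.002], [-0.124, 0.992, -0.002], [-0.002, -0.002, -1.0]]
wrist_force: [0.1, 0.7, 0.7]
gripper_width: 1.002
```

Run:
```python
from h import *
np.set_printoptions(precision=4,suppress=True)
p,d=read_camera('side'); cv2.imwrite('pics/side8.png',cv2.resize(p[100:230,310:430],None,fx=5,fy=4.5,interpolation=2))
s=sense();print(s['tool_pos'],s['wrist_force'])
```

```text
[ 0.499  -0.3715  0.1113] [ 0.0274 -0.4247  0.5015]
```

View pics/side8.png

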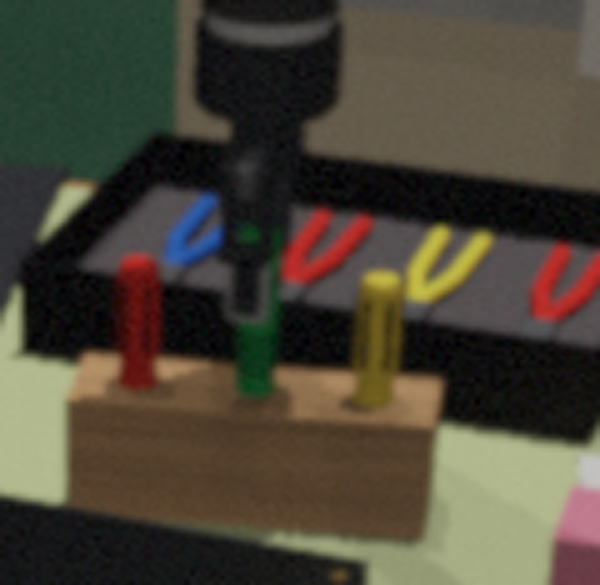

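>>> arm_command(
  moves=[
    {"dx": 0, "dy": 0, "dz": 0.1, "ax": 0, "ay": 0, "az": 0, "jaw": 0.2},
    {"dx": 0, "dy": 0, "dz": 0, "ax": 0, "ay": 0, "az": 0, "jaw": 0.6},
    {"dx": 0, "dy": 0, "dz": 0, "ax": 0, "ay": 0, "az": 0, "jaw": 1},
    {"dx": 0, "dy": 0, "dz": 0, "ax": 0, "ay": 0, "az": 0, "jaw": 1},
    {"dx": 0, "dy": 0, "dz": 0, "ax": 0, "ay": 0, "az": 0, "jaw": 1},
    {"dx": 0, "dy": 0, "dz": 0, "ax": 0, "ay": 0, "az": 0, "jaw": 1},
  ],
  newtons=40,
)

```text
time: 14.48
tool_pos: [0.4982, -0.3707, 0.1062]
ee_rot: [[-0.992, -0.124, 0.0], [-0.124, 0.992, -0.0], [-0.0, -0.0, -1.0]]
wrist_force: [-0.2, 0.3, 1.6]
gripper_width: 0.247
```

>>> arm_command(
  moves=[
    {"dx": 0, "dy": 0, "dz": -0.3, "ax": 0, "ay": 0, "az": 0, "jaw": 1},
    {"dx": 0, "dy": 0, "dz": -0.6, "ax": 0, "ay": 0, "az": 0, "jaw": 1},
    {"dx": 0, "dy": 0, "dz": -0.9, "ax": 0, "ay": 0, "az": 0, "jaw": 1},
    {"dx": 0, "dy": 0, "dz": -0.9, "ax": 0, "ay": 0, "az": 0, "jaw": 1},
    {"dx": 0, "dy": 0, "dz": -0.9, "ax": 0, "ay": 0, "az": 0, "jaw": 1},
    {"dx": 0, "dy": 0, "dz": 0, "ax": 0, "ay": 0, "az": 0, "jaw": 1},
    {"dx": 0, "dy": 0, "dz": 0, "ax": 0, "ay": 0, "az": 0, "jaw": 1},
  ],
)

```text
time: 15.35
tool_pos: [0.4981, -0.3705, 0.2136]
ee_rot: [[-0.992, -0.124, -0.0], [-0.124, 0.992, 0.0], [0.0, 0.0, -1.0]]
wrist_force: [0.4, 0.4, -0.7]
gripper_width: 0.247
```

Run:
```python
from h import *
np.set_printoptions(precision=4,suppress=True)
p,d=read_camera('side'); cv2.imwrite('pics/side9.png',cv2.resize(p[60:190,300:420],None,fx=5,fy=4.5,interpolation=2));np.save('side9.npy',d)
s=sense();print(s['tool_pos'],s['wrist_force'],s['time'])
```

```text
[ 0.4977 -0.3702  0.2127] [ 0.1904  0.0528 -0.4988] 15.4
```

View pics/side9.png

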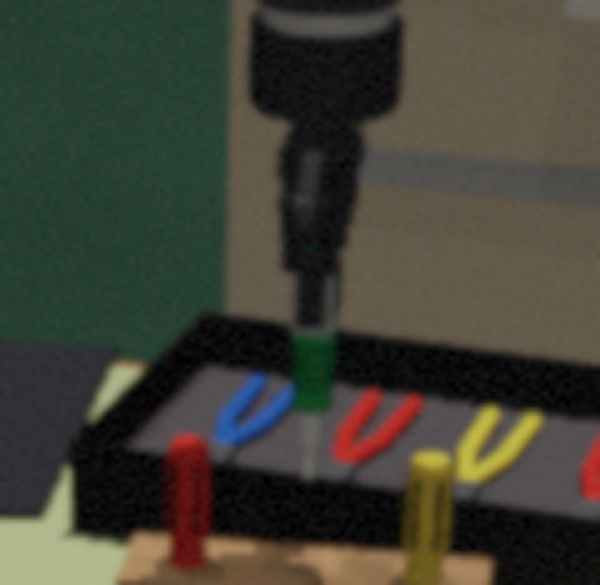

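Tester is held upright, its tip at crop (309,480), clear of the block. Now I'll carry it over the box wall.

>>> arm_command(
  moves=[
    {"dx": -0.1, "dy": 0.46, "dz": 0, "ax": 0, "ay": 0, "az": 0, "jaw": 1},
    {"dx": -0.22, "dy": 0.92, "dz": 0, "ax": 0, "ay": 0, "az": 0, "jaw": 1},
    {"dx": -0.22, "dy": 0.92, "dz": 0, "ax": 0, "ay": 0, "az": 0, "jaw": 1},
    {"dx": -0.22, "dy": 0.92, "dz": 0, "ax": 0, "ay": 0, "az": 0, "jaw": 1},
    {"dx": -0.22, "dy": 0.92, "dz": 0, "ax": 0, "ay": 0, "az": 0, "jaw": 1},
    {"dx": -0.22, "dy": 0.92, "dz": 0, "ax": 0, "ay": 0, "az": 0, "jaw": 1},
    {"dx": -0.22, "dy": 0.92, "dz": 0, "ax": 0, "ay": 0, "az": 0, "jaw": 1},
    {"dx": -0.22, "dy": 0.92, "dz": 0, "ax": 0, "ay": 0, "az": 0, "jaw": 1},
    {"dx": -0.22, "dy": 0.92, "dz": 0, "ax": 0, "ay": 0, "az": 0, "jaw": 1},
    {"dx": -0.22, "dy": 0.92, "dz": 0, "ax": 0, "ay": 0, "az": 0, "jaw": 1},
  ],
)

```text
time: 16.65
tool_pos: [0.5265, -0.1005, 0.2128]
ee_rot: [[-0.992, -0.125, -0.002], [-0.125, 0.992, 0.001], [0.002, 0.001, -1.0]]
wrist_force: [-0.3, -0.4, -0.3]
gripper_width: 0.245
```

>>> arm_command(
  moves=[
    {"dx": -0.22, "dy": 0.92, "dz": 0, "ax": 0, "ay": 0, "az": 0, "jaw": 1},
    {"dx": -0.22, "dy": 0.92, "dz": 0, "ax": 0, "ay": 0, "az": 0, "jaw": 1},
    {"dx": -0.22, "dy": 0.92, "dz": 0, "ax": 0, "ay": 0, "az": 0, "jaw": 1},
    {"dx": -0.1, "dy": 0.46, "dz": 0, "ax": 0, "ay": 0, "az": 0, "jaw": 1},
    {"dx": 0, "dy": 0, "dz": 0, "ax": 0, "ay": 0, "az": 0, "jaw": 1},
    {"dx": 0, "dy": 0, "dz": 0, "ax": 0, "ay": 0, "az": 0, "jaw": 1},
  ],
)

```text
time: 17.4
tool_pos: [0.5378, -0.0045, 0.2137]
ee_rot: [[-0.992, -0.124, -0.0], [-0.124, 0.992, -0.001], [0.001, -0.0, -1.0]]
wrist_force: [-0.3, -0.8, 0.3]
gripper_width: 0.245
```

Run:
```python
from h import *
np.set_printoptions(precision=4,suppress=True)
p,d=read_camera('side'); cv2.imwrite('pics/side10.png',cv2.resize(p[170:290,250:370],None,fx=5,fy=5,interpolation=2));np.save('side10.npy',d)
p,d=read_camera('top'); cv2.imwrite('pics/top10.png',cv2.resize(p[160:280,250:370],None,fx=5,fy=5,interpolation=2));np.save('top10.npy',d)
s=sense();print(s['tool_pos'],s['wrist_force'],s['time'])
print(proj('top',(.5367,-.0043,.142)),proj('side',(.5367,-.0043,.142)))
```

```text
[ 0.5379 -0.0048  0.2138] [ 0.3737 -0.0001 -1.135 ] 17.5
[316.4341 214.1967] [300.7671 235.5438]
```

View pics/side10.png

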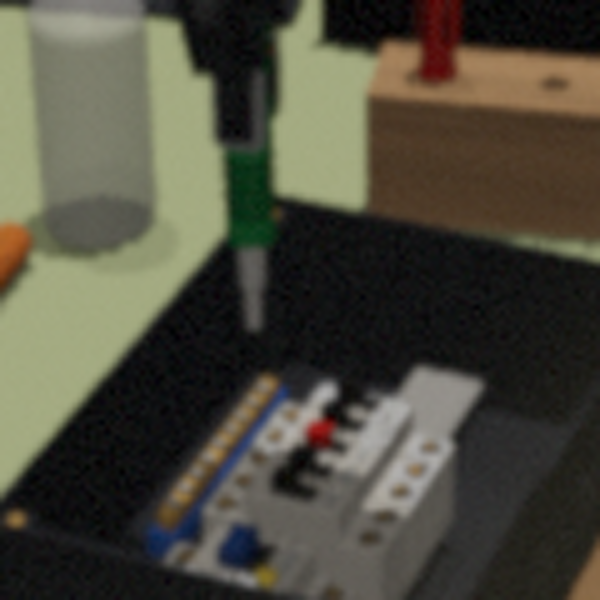

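View pics/top10.png

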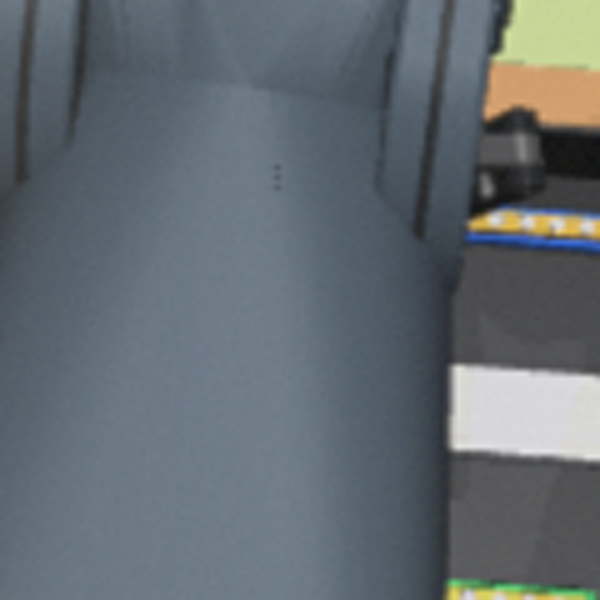

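Run:
```python
from h import *
np.set_printoptions(precision=4,suppress=True)
d=np.load('side10.npy')
for u,v in((252,270),(252,290),(254,305),(254,315),(254,324)):
    a=cr(250,170,5,u,v); P=dep('side',d,*a,r=0); print(a,P)
for z in(.138,.140,.142,.144): print(z,atz('side',*cr(250,170,5,254,331),z))
# green handle axis: depth points
for v in(160,180,200,220,236): print(dep('side',d,*cr(250,170,5,252,v),r=0))
print(proj('side',(.5379,-.0048,.142)))
```

```text
(300.0, 223.6) [ 0.5377 -0.0044  0.1724]
(300.0, 227.6) [0.1672 0.9565 0.8177]
(300.4, 230.6) [ 0.5371 -0.0041  0.1549]
(300.4, 232.6) [ 0.537  -0.0035  0.1501]
(300.4, 234.4) [ 0.5377 -0.0049  0.1444]
0.138 [ 0.5393 -0.0088  0.138 ]
0.14 [ 0.5382 -0.0059  0.14  ]
0.142 [ 0.5371 -0.0031  0.142 ]
0.144 [ 0.536  -0.0003  0.144 ]
[0.5338 0.0016 0.2308]
[0.5337 0.0025 0.2217]
[0.534  0.0025 0.212 ]
[0.5336 0.0043 0.2033]
[0.5341 0.0035 0.1948]
[300.3284 235.3312]
```

Run:
```python
from h import *
np.set_printoptions(precision=4,suppress=True)
d=np.load('side0.npy'); T=np.load('top0.npy'); d10=np.load('side10.npy')
bs=lambda u,v:cr(260,220,7,u,v); ks=lambda u,v:cr(310,140,7,u,v)
print('term side depth',dep('side',d,*bs(292,290)),[dep('side',d,*bs(292+a,290+b),r=0) for a,b in((-8,0),(8,0),(0,8))])
print('handle in block',[dep('side',d,*ks(362,v)) for v in(110,160,200,240,280,310)])
print('now handle',[dep('side',d10,*cr(250,170,5,251,v)) for v in(165,180,200,220,232)])
```

```text
term side depth [ 0.5374 -0.0044  0.0733] [array([ 0.5415, -0.0079,  0.07  ]), array([ 0.5346, -0.0043,  0.0741]), array([ 0.5365, -0.0017,  0.0722])]
handle in block [array([ 0.4971, -0.3614,  0.1786]), array([ 0.4965, -0.3621,  0.1577]), array([ 0.4958, -0.3615,  0.1413]), array([ 0.4956, -0.3632,  0.1235]), array([ 0.4948, -0.3622,  0.107 ]), array([ 0.4946, -0.3632,  0.0935])]
now handle [array([0.5338, 0.0028, 0.2291]), array([0.5338, 0.0034, 0.2222]), array([0.5346, 0.0022, 0.2117]), array([0.5342, 0.0039, 0.2029]), array([0.5339, 0.0051, 0.1978])]
```

Tip pixel (300.4,235.8) matches the prediction for x/y over the terminal at tip height 0.142, within ~1 mm. I'll descend part-way and check.

>>> arm_command(
  moves=[
    {"dx": 0.03, "dy": 0.02, "dz": 0.3, "ax": 0, "ay": 0, "az": 0, "jaw": 1},
    {"dx": 0, "dy": 0, "dz": 0.4, "ax": 0, "ay": 0, "az": 0, "jaw": 1},
    {"dx": 0, "dy": 0, "dz": 0.4, "ax": 0, "ay": 0, "az": 0, "jaw": 1},
    {"dx": 0, "dy": 0, "dz": 0.3, "ax": 0, "ay": 0, "az": 0, "jaw": 1},
    {"dx": 0, "dy": 0, "dz": 0.2, "ax": 0, "ay": 0, "az": 0, "jaw": 1},
    {"dx": 0, "dy": 0, "dz": 0, "ax": 0, "ay": 0, "az": 0, "jaw": 1},
    {"dx": 0, "dy": 0, "dz": 0, "ax": 0, "ay": 0, "az": 0, "jaw": 1},
  ],
)

```text
time: 18.38
tool_pos: [0.5373, -0.0034, 0.1664]
ee_rot: [[-0.992, -0.124, 0.001], [-0.124, 0.992, -0.0], [-0.001, -0.0, -1.0]]
wrist_force: [0.5, -0.2, -0.5]
gripper_width: 0.243
```

Run:
```python
from h import *
np.set_printoptions(precision=4,suppress=True)
p,d=read_camera('side'); cv2.imwrite('pics/side11.png',cv2.resize(p[215:285,265:345],None,fx=8,fy=8,interpolation=2))
s=sense();t=s['tool_pos'];print(t,s['wrist_force'],s['time'],proj('side',(t[0],t[1],t[2]-.0715)),proj('side',(.5367,-.0043,.0735)))
```

```text
[ 0.5375 -0.0035  0.1666] [0.7705 0.9414 0.4717] 18.425 [300.8617 253.3186] [301.5612 261.0271]
```

View pics/side11.png

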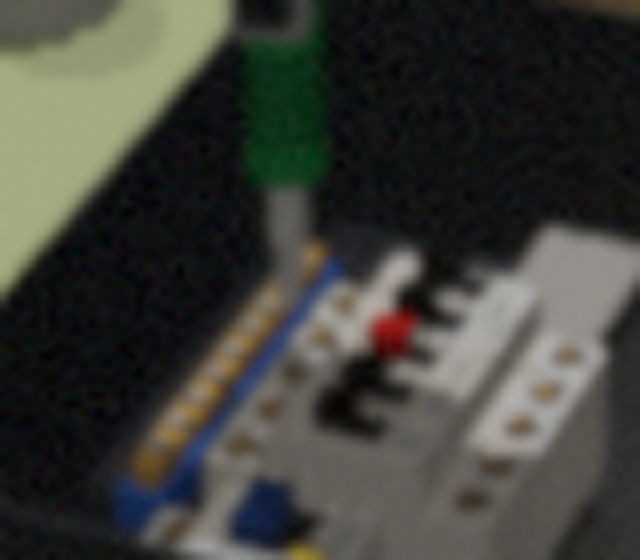

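Tip at px (300.8,253.1) as predicted; the target screw is at (301.7,261.3) just below it. Lowering the last 16 mm slowly.

>>> arm_command(
  moves=[
    {"dx": 0.02, "dy": -0.02, "dz": 0.15, "ax": 0, "ay": 0, "az": 0, "jaw": 1},
    {"dx": 0, "dy": 0, "dz": 0.15, "ax": 0, "ay": 0, "az": 0, "jaw": 1},
    {"dx": 0, "dy": 0, "dz": 0.12, "ax": 0, "ay": 0, "az": 0, "jaw": 1},
    {"dx": 0, "dy": 0, "dz": 0.08, "ax": 0, "ay": 0, "az": 0, "jaw": 1},
    {"dx": 0, "dy": 0, "dz": 0, "ax": 0, "ay": 0, "az": 0, "jaw": 1},
    {"dx": 0, "dy": 0, "dz": 0, "ax": 0, "ay": 0, "az": 0, "jaw": 1},
    {"dx": 0, "dy": 0, "dz": 0, "ax": 0, "ay": 0, "az": 0, "jaw": 1},
  ],
)

```text
time: 19.3
tool_pos: [0.5367, -0.0041, 0.1511]
ee_rot: [[-0.992, -0.124, 0.0], [-0.124, 0.992, -0.0], [-0.0, -0.0, -1.0]]
wrist_force: [-0.2, -0.3, -0.9]
gripper_width: 0.249
```

Run:
```python
from h import *
np.set_printoptions(precision=4,suppress=True)
p,d=read_camera('side'); cv2.imwrite('pics/side12.png',cv2.resize(p[215:285,265:345],None,fx=8,fy=8,interpolation=2))
cv2.imwrite('pics/side12k.png',cv2.resize(p[280:370,190:330],None,fx=5.7,fy=5.7,interpolation=2))
for i in range(4):
    s=sense();t=s['tool_pos'];print(t,s['time']); read_camera('side')
print(s['ee_rot'][2],proj('side',(t[0],t[1],t[2]-.0715)),proj('side',(.5367,-.0043,.0785)))
```

```text
[ 0.5367 -0.0041  0.1511] 19.35
[ 0.5367 -0.0041  0.1511] 19.4
[ 0.5366 -0.0041  0.151 ] 19.45
[ 0.5366 -0.0041  0.151 ] 19.5
[-0.0002 -0.     -1.    ] [301.4981 258.8975] [301.5049 259.219 ]
```

View pics/side12.png

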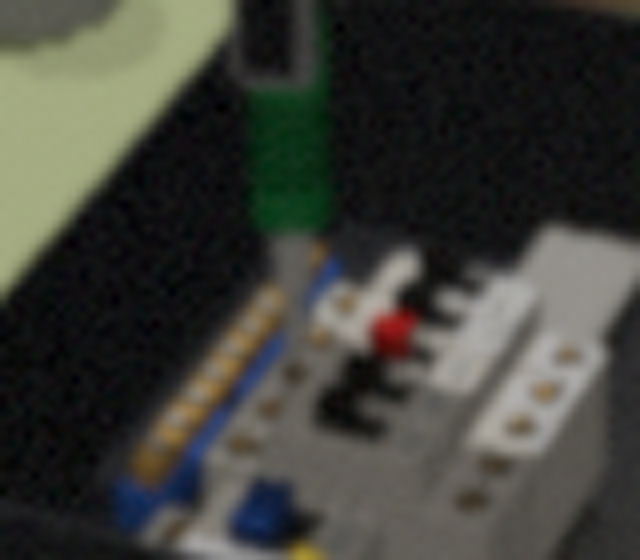

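View pics/side12k.png

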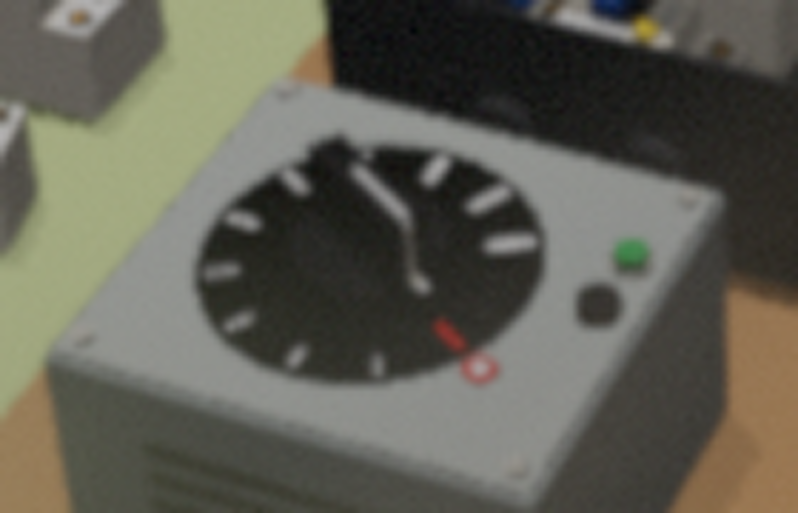

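The tip at px (301.7,258.5) is steady directly above the screw (301.4,261.1), some 6–7 mm up, and the knob is unchanged at zero. Handing in.

```bash
python3 -c "
from plant import *
print(sign_off())"
```

```text
the job is handed in; nothing more can be done
None
```

I turned the knob to zero and let it go, then lifted the tester out and carried it over the wall. I handed the job in with the tester held upright and steady above the far screw of the red-toggle breaker. `sign_off` reports no verdict, so these are my own last checks.

- **Knob:** after letting go, the pointer measured 146–153° against 146–147° for the zero stroke. That is up to about 6° off at worst, close to the 6.9° limit. The gripper had stopped at 146.3°, so the true error is probably under 1°. It looked unchanged in the last picture.
- **Tester tip:** it is about 5–7 mm above the screw. By the arm's own position reading it is within about 0.5 mm of the screw sideways, and the side picture agrees. The arm hid the tip from the top camera, so its offset along the side camera's line of sight rests on the arm's reading alone.
- **Contact:** the wrist force stayed near zero throughout the carry and descent. I saw nothing touch the box or breakers, and did not re-measure the bystander things after the lift.
- **Disagreement:** the real fingertips sit about 28 mm higher than the arm's height reading. Because of this my first attempt to grip the knob closed above its bar on nothing and moved nothing. I measured the difference from the depth picture and allowed for it afterwards.

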